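# Send the bottle down the rocker

## Robot

A 7-joint arm with a two-finger parallel gripper is mounted at the origin on the work surface. World frame = base frame: x ahead of the robot, y to its left, z up, the work surface at z = 0. Lengths are in m, angles in rad, forces in N, time in s.
With the tool pointing down it reaches from about 0.4 to 0.9 m from the base axis. Payload 5.5 kg.
Tool frame: the origin (TCP) lies on the centre line of the jaws, within the pads' length; the fingertips stand 25 mm ahead of it and the grasp point (between the pads) lies 6 mm ahead of it; z points along the fingers, y is the line along which they close (so a half turn about z gives the same grasp; the last joint's range is limited). The gripper opens to 92 mm and grips with 3 to 60 N. Pads are 19 mm wide; open, the fingers measure 130 mm over their backs; the gripper's body (75 mm by 190 mm) begins 47 mm behind the grasp point.
Start: joints at [-1.059, 0.501, -0.427, 1.55, 0.221, 1.138, -0.21], TCP at [0.16, 0.63, 0.252] pointing down, gripper open.
Joint ranges: [-2.88, 2.88], [-0.31, 2.03], [-1.54, 1.56], [0.2, 2.42], [-1.41, 4.55], [0.19, 2.02], [-2.57, 2.57]. Speed limits (rad/s): [2.57, 2.57, 3.14, 3.14, 3.14, 3.14, 3.14].

## Interface

Orientations are given as a rotation vector (axis times angle).
In Python, from station import r, snapshot, get_calibration gives the robot as it stands. The module is installed in compiled form; this text tells all that it offers.
- The arm moves only by the tool servo_tool, never from a script. Its argument "increments" is text: rows parted by semicolons, each of 4 numbers parted by spaces: the shift along the world's x, y, z in mm, then the turn about the world's z in degrees. A call has 1 to 10 rows; each row is the pose to reach, as a shift and turn from the pose commanded when the call began; what a row does not reach only later rows make up. A row lasts 1/10 s, in which the tool goes at most 50 mm and 8.59 degrees, less where a joint would pass 70% of its speed; a pose out of reach is approached as far as the arm can. A call with a gripper value outside its range is refused whole. "hand" is the gripper's target within -1 to 1 (shut at 1, half-way at 0, fully open at -1), set as the call begins (left out, the last holds). The fingers move at their own pace and stop on an object; "grip_force" is the grip in N (left out, the last holds). Time passes only in rows, so rows that repeat a pose let the fingers close. It gives the time, the measured TCP pose, the force, the opening and the grip force at its end, in the units of the state.
- r.get_state(): the state, without advancing time (a new reading comes with each control period).
- snapshot(name): name is "side" or "top"; returns the picture (420x560x3 uint8, red, green, blue); there is no depth.
- get_calibration(name): a dict with "vertical_fov" (degrees; the focal length in pixels is half the picture's height over the tangent of half this angle, whatever the lens; pixels are square), "cx", "cy" (the principal point, pixels), "R" (3x3) and "t" (3): a world point X has camera coordinates R X + t. Camera axes: x right, y down, z forward; pixel columns grow to the right and rows downward; lengths in m; the calibration is good to about 2 mm. A picture is of the moment at which its call begins. get_calibration takes no time and is no camera call.
- r.job_done(): hands the job in; it is judged then, once.
The state is a dict: "clock": time; "joint_positions": joint angles; "dq": joint speeds; "joint_efforts": joint torques, N m; "tool_pos": TCP position; "tcp_rot": TCP orientation; "contact_force": force on the tool from outside, world axes, zero at the start; "wrist_torque": the same for the moment, N m; "finger_gap": finger opening in m; "grasp_force": force on a finger pad.
Only numpy, scipy, OpenCV 4.12 (cv2) and the standard library are available. Lean on these libraries where they do the work, as an engineer would, in place of code of your own. Each camera call takes 0.05 s, during which the arm holds its last target. There are 200 camera calls.

## Task

Clear away the stout amber bottle, the fatter of the two lying in the little wooden rack: lower it gently onto the half of the rocker tray next to the square wooden crate (not the round bowl), lying across the tray so that it can roll, and let go, so that its own weight tips the tray and it rolls down into the crate. Do not drop it from a height or push the tray by hand, and leave the slim vial lying in the rack.

Things in the scene. Friction and masses are not known exactly. Their poses are not given: they have to be found in the camera images.
- bottle_mid (a point): Stout amber bottle, about 140 g, lying in one of two V places, 110 mm apart, of a wooden rack. Point: centre of its cylindrical body (d 42, length 70 mm), 60 mm above the table at first; x: along it to the cap. Neck and cap (d 29) reach 60 mm from the point. The rack's rails, 10 mm thick, 52 mm high, cross it 29 mm either side of the point; 48 mm between them is free for fingers down to 10 mm above the table.
- vial_mid (a point): Slim amber vial, capped, lying in the rack's other place, parallel to the bottle, to be left there. Point: centre of its cylindrical body (d 25, length 74 mm; 95 mm over all), 48 mm above the table. Which place holds which varies.
- tray: Plywood rocker tray. Origin: centre of its upper face, on the pivot, 100 mm above the table; z out of that face. 220 mm long along y, tips about x up to 17 degrees either way; 160 mm free between side walls 12 mm high, ends open, two posts beside it 110 mm high. Starts about level on a weak spring that the bottle overcomes. A bottle lying along x rolls off the lower end, into crate or bowl; sides vary.
- crate_in (a point): Square-cornered open wooden crate, fixed under one end of the tray (a round white bowl is under the other). Point: centre of its inner floor, 7 mm above the table, 170 mm from the pivot in plan along the tray's +y or -y. Outside 180 mm (tray's x) by 140 mm (tray's y), walls 7 mm thick, 50 mm high.

How it is judged:
On the way, in this order (a step that is already met when the one before it is completed fails the run):
1. the bottle, still held in the fingers, is lowered to within 15 mm of the tray's surface over the half next to the crate, across the tray within 25 degrees (((y of crate_in in the frame of tray above 0 m and y of bottle_mid in the frame of tray between 0.01 and 0.11 m) or (y of crate_in in the frame of tray below 0 m and y of bottle_mid in the frame of tray between -0.11 and -0.01 m)) and x of bottle_mid in the frame of tray between -0.08 and 0.08 m and z of bottle_mid in the frame of tray between 0.012 and 0.036 m and contact force between the fingers and bottle above 2 N and angle between the x axis of bottle_mid and the x axis of tray, either way round below 0.44 rad), for 0.05 s.
2. let go, the bottle lies on that half and the tray tips by 6 degrees or more under it, the fingers not on the tray (((y of crate_in in the frame of tray above 0 m and y of bottle_mid in the frame of tray between 0.01 and 0.11 m) or (y of crate_in in the frame of tray below 0 m and y of bottle_mid in the frame of tray between -0.11 and -0.01 m)) and x of bottle_mid in the frame of tray between -0.08 and 0.08 m and z of bottle_mid in the frame of tray between 0.012 and 0.036 m and contact force between the fingers and bottle below 2 N and angle between tray's own z axis and vertical above 0.105 rad and contact force between the fingers and tray below 0.3 N), for 0.05 s.
At the end, for the whole second after the job is handed in: The bottle lies at rest inside the crate (its centre between the crate's walls and less than 50 mm above the table), and the slim vial is still within 20 mm of where it was (x of bottle_mid in the frame of crate_in between -0.083 and 0.083 m and y of bottle_mid in the frame of crate_in between -0.063 and 0.063 m and height (world z) of bottle_mid below 0.05 m and linear speed of bottle below 0.05 m/s and distance of vial_mid from where it was at the start of the episode below 0.02 m); the robot touches nothing.
It fails at once if the slim vial is moved by more than 30 mm (distance of vial_mid from where it was at the start of the episode above 0.03 m).
It fails at once if the fingers push on the tray with more than 10 N (contact force between the fingers and tray above 10 N).
It also fails if it takes over 37 s, if anything falls off the work surface, if the arm or the gripper's body presses on something with over 40 N, if the wrist force passes 120 N, or if a joint passes its speed limit or range.

## Working session

There is one attempt and no reset: what is moved stays moved. The work goes in short steps, Python scripts to look and compute and a tool call to move; the robot and the scene stay as the last step left them, time stands still between calls to the robot, and variables do not carry over. Pictures are saved under pics/ and viewed, at most 10 in all, crops included, and the job is handed in when it is done.

Besides the shell and the picture viewer there is one more tool, called after "Call:" by a JSON object that holds its "method" and its "body", one argument or row to a line. servo_tool: Moves the arm, as the interface text tells. Its arguments: {"type":"object","properties":{"increments":{"type":"string"},"hand":{"type":"number"},"grip_force":{"type":"number"}},"required":["increments"]}

```bash
mkdir -p pics; python3 - <<'E'
from station import r,snapshot,get_calibration
import cv2
for n in("top","side"):
    cv2.imwrite(f"pics/{n}0.png",snapshot(n)[:,:,::-1]); c=get_calibration(n); print(n,c)
s=r.get_state();print(s["clock"],s["tool_pos"],s["tcp_rot"],s["finger_gap"])
E
```

```text
top {'vertical_fov': 55.00241430816191, 'cx': 281.71718708913437, 'cy': 208.50362233312592, 'R': array([[ 0.02046048, -0.99967712, -0.01506736],
       [-0.98989175, -0.01814014, -0.14066008],
       [ 0.14034134,  0.01779303, -0.98994329]]), 't': array([-0.04122914,  0.50549227,  0.94033638])}
side {'vertical_fov': 51.99745364241195, 'cx': 273.82162035178783, 'cy': 211.50081758445486, 'R': array([[ 0.84656157, -0.53220293, -0.00967211],
       [-0.2815216 , -0.43223998, -0.85668792],
       [ 0.45175115,  0.72796198, -0.51574438]]), 't': array([-0.46069212,  0.23019425,  0.91862762])}
0.1 [0.15998153 0.62939459 0.25077086] [-3.89749435e-01 -3.11706156e+00  2.76296868e-03] 0.09162374523199018
```

View pics/top0.png

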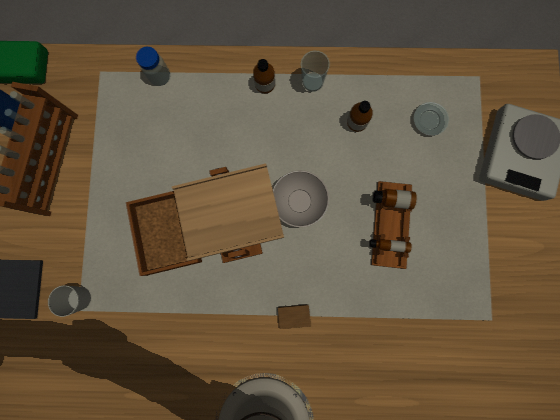

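View pics/side0.png

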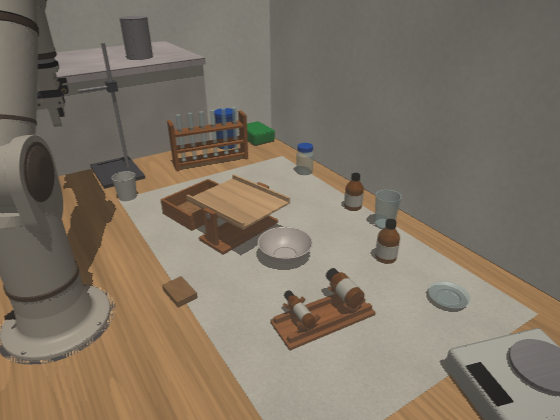

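The top view shows the rack near (394,225): the fat bottle at about (396,199) and the slim vial at (393,245). The tray is at about (230,212), with the crate on its left and the bowl on its right. Next I'll zoom in on the rack and tray.

```bash
python3 - <<'E'
import cv2,numpy as np
im=cv2.imread("pics/top0.png")
a=cv2.resize(im[170:280,355:435],None,fx=5,fy=5,interpolation=cv2.INTER_CUBIC)
b=cv2.resize(im[155:285,120:290],None,fx=4,fy=4,interpolation=cv2.INTER_CUBIC)
def g(p,x0,y0,f):
    p=np.clip(p.astype(float)*1.6,0,255).astype(np.uint8)
    for i in range(0,p.shape[1],10*f): cv2.putText(p,str(x0+i//f),(i,10),0,.35,(255,255,0),1);cv2.line(p,(i,0),(i,p.shape[0]),(255,255,0),1) if 0 else cv2.line(p,(i,12),(i,18),(255,255,0),1)
    for j in range(0,p.shape[0],10*f): cv2.putText(p,str(y0+j//f),(8,j+4),0,.35,(0,255,255),1);cv2.line(p,(0,j),(6,j),(0,255,255),1)
    return p
cv2.imwrite("pics/a.png",g(a,355,170,5));cv2.imwrite("pics/b.png",g(b,120,155,4))
E
```

```text
(no output)
```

View pics/a.png

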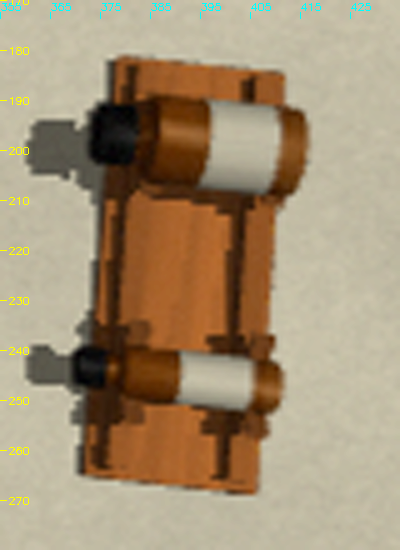

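View pics/b.png

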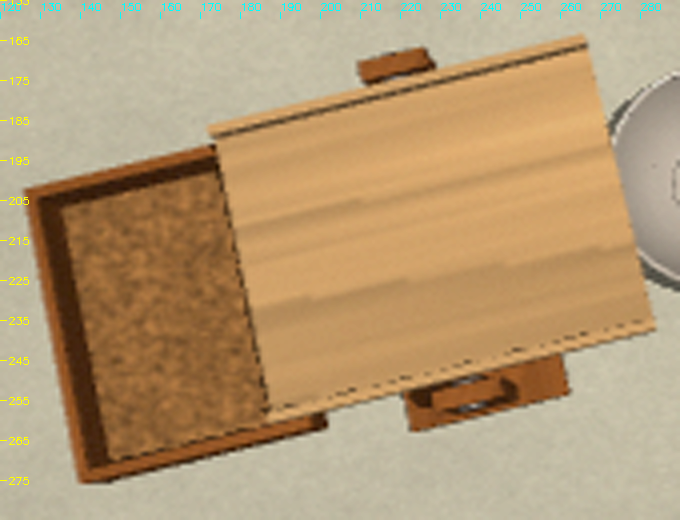

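```bash
cat >geo.py <<'E'
import numpy as np
from station import get_calibration
def cam(n):
    c=get_calibration(n); f=210/np.tan(np.radians(c["vertical_fov"])/2); return f,c
def ray(n,u,v,z):
    f,c=cam(n); d=c["R"].T@np.array([(u-c["cx"])/f,(v-c["cy"])/f,1]); o=-c["R"].T@c["t"]
    return o+d*(z-o[2])/d[2]
def proj(n,X):
    f,c=cam(n); p=c["R"]@np.array(X)+c["t"]; return np.round([c["cx"]+f*p[0]/p[2],c["cy"]+f*p[1]/p[2]],1)
E
python3 - <<'E'
from geo import *
import cv2
A=lambda i,j:(355+i/5-.4,170+j/5-.4)
B=lambda i,j:(120+i/4-.4,155+j/4-.4)
def bt(c,b,z,lb,L):
    c=ray("top",*A(*c),z);b=ray("top",*A(*b),z);d=c-b;print("len",np.linalg.norm(d),"ang",np.degrees(np.arctan2(d[1],d[0])));m=b+d/np.linalg.norm(d)*lb;return m,d/np.linalg.norm(d)
bm,bd=bt((90,132),(306,149),.06,.035,95); vm,vd=bt((72,366),(282,387),.048,.037,95)
print("bottle",bm,"vial",vm,np.linalg.norm(bm-vm))
K=[ray("top",*B(*p),.110) for p in((210,130),(585,38),(655,325),(268,415))]
print(np.array(K).round(3)); t=np.mean(K,0); ax=(K[0]-K[1]+K[3]-K[2])/2
print("tray c",t,"len",[np.linalg.norm(K[i]-K[(i+1)%4]) for i in range(4)],"yaw long",np.degrees(np.arctan2(ax[1],ax[0])))
cr=[ray("top",*B(*p),.05) for p in((25,190),(82,482))];print("crate outer edge",cr,np.linalg.norm(cr[0]-cr[1]),"edge mid from tray", np.mean(cr,0)-t)
u=ax/np.linalg.norm(ax);print("crate dist",(np.mean(cr,0)-t)@u)
im=cv2.imread("pics/side0.png"); im=np.clip(im*1.5,0,255).astype(np.uint8)
for X in [bm,bm+.06*bd,bm-.035*bd,vm,t,*K,t+u*.17-[0,0,.103]]:
    p=proj("side",X); cv2.circle(im,tuple(int(round(q*4)) for q in p),6,(0,255,0),-1,shift=2) if 0 else cv2.circle(im,(int(p[0]),int(p[1])),1,(0,255,0),-1)
cv2.imwrite("pics/s1.png",cv2.resize(im[160:350,150:390],None,fx=3.15,fy=3.15,interpolation=cv2.INTER_CUBIC))
E
```

```text
len 0.10140272442431703 ang 86.43156465851936
len 0.09834993532786726 ang 85.39006546824939
bottle [ 0.53230328 -0.31196324  0.06      ] vial [ 0.4218105  -0.29967418  0.048     ] 0.11181983030418831
[[ 0.54   0.216  0.11 ]
 [ 0.597  0.005  0.11 ]
 [ 0.435 -0.038  0.11 ]
 [ 0.381  0.174  0.11 ]]
tray c [0.48805644 0.08946718 0.11      ] len [np.float64(0.2180058427006669), np.float64(0.16765858505394282), np.float64(0.21865835774569087), np.float64(0.16424231735302344)] yaw long 104.65442166429074
crate outer edge [array([0.51280179, 0.34300475, 0.05      ]), array([0.34068869, 0.29646983, 0.05      ])] 0.17829307086804277 edge mid from tray [-0.0613112   0.23027011 -0.06      ]
crate dist 0.238290291713148
```

View pics/s1.png

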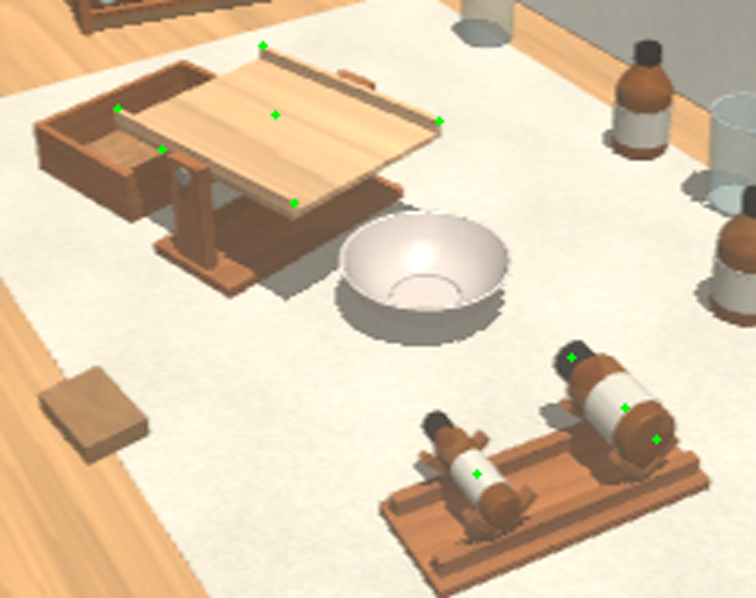

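The side view confirms the top-view fit: the projected points land on the bottle axis, the vial, the tray corners and the crate floor. That puts the bottle at (0.532,-0.309) with its axis at about 85.5°, and the tray at (0.488,0.089) with its long axis at 104.7° toward the crate.

Call:
{"method": "servo_tool", "body": {
  "increments": "29 -38 0 -4;58 -76 0 -8;87 -114 0 -12;116 -152 0 -16;145 -190 0 -20;174 -228 0 -24;203 -266 0 -28;232 -304 0 -32;261 -342 0 -36;290 -380 0 -40",
  "hand": -1
}}

```text
clock: 1.1
tool_pos: [0.4507, 0.2481, 0.2516]
tcp_rot: [-1.436, -2.794, 0.0]
contact_force: [1.3, 0.4, -1.0]
finger_gap: 0.0916
grasp_force: 0.0
```

Call:
{"method": "servo_tool", "body": {
  "increments": "7 -47 0 -4;14 -94 0 -8;21 -141 0 -12;28 -188 0 -16;35 -235 0 -20;42 -282 0 -24;49 -329 0 -28;56 -376 0 -32;70 -423 0 -36;80 -470 0 -40"
}}

```text
clock: 2.1
tool_pos: [0.5303, -0.2216, 0.2516]
tcp_rot: [-2.305, -2.135, -0.0]
contact_force: [0.7, 1.3, 0.7]
finger_gap: 0.0916
grasp_force: 0.0
```

Call:
{"method": "servo_tool", "body": {
  "increments": "1 -30 -20 0;2 -60 -40 0;2 -87 -70 0;2 -87 -100 0;2 -87 -110 0;2 -87 -110 0"
}}

```text
clock: 2.7
tool_pos: [0.5308, -0.3055, 0.1397]
tcp_rot: [-2.298, -2.135, 0.002]
contact_force: [-0.4, -0.5, 0.2]
finger_gap: 0.092
grasp_force: 0.0
```

```bash
python3 - <<'E'
from geo import *
from station import snapshot,r
import cv2
p=r.get_state()["tool_pos"];print(p)
o=[]
for n,b in(("top",(160,280,350,440)),("side",(220,350,250,400))):
    im=np.clip(snapshot(n)[:,:,::-1]*1.6,0,255).astype(np.uint8)
    for X in([*p[:2],.045],[.532,-.309,.06]):
        q=proj(n,X);print(n,q);cv2.circle(im,(int(round(q[0])),int(round(q[1]))),1,(0,255,0),-1)
    o.append(cv2.resize(im[b[0]:b[1],b[2]:b[3]],(400,500) if n=="top" else (400,500)))
cv2.imwrite("pics/c.png",np.hstack(o))
E
```

```text
[ 0.53079623 -0.30550861  0.13968387]
top [396.4 199.8]
top [399.6 198.3]
side [345.  293.7]
side [347. 289.]
```

View pics/c.png

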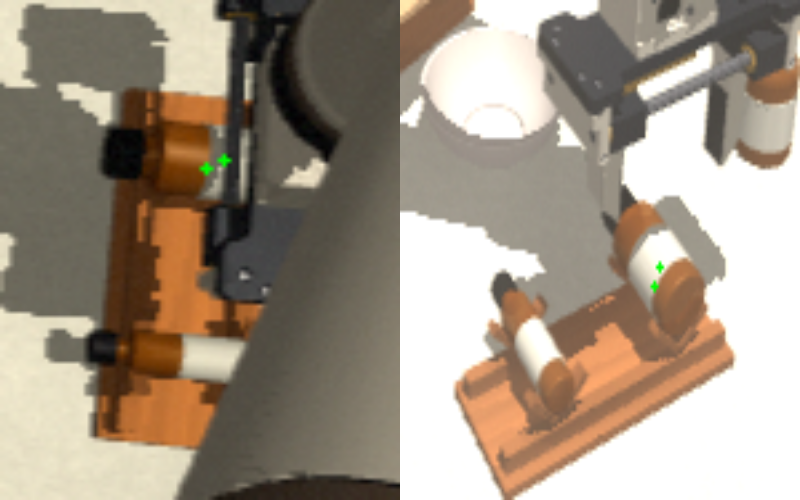

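The fingers straddle the bottle, clear of the vial. The bottle centre projects at top (399,198) and side (347,289), on the label as expected. Next I lower and grip.

Call:
{"method": "servo_tool", "body": {
  "increments": "0 -1 -25 0;0 -1 -50 0;0 -1 -65 0;0 -1 -70 0;0 -1 -70 0;0 -1 -70 0"
}}

```text
clock: 3.4
tool_pos: [0.5329, -0.3084, 0.073]
tcp_rot: [2.301, 2.136, 0.001]
contact_force: [-0.4, -0.6, 0.1]
finger_gap: 0.0919
grasp_force: 0.0
```

Call:
{"method": "servo_tool", "body": {
  "increments": "0 0 0 0;0 0 0 0;0 0 0 0;0 0 0 0;0 0 0 0;0 0 0 0;0 0 0 0;0 0 0 0",
  "hand": 1,
  "grip_force": 15
}}

```text
clock: 4.2
tool_pos: [0.5312, -0.3079, 0.0716]
tcp_rot: [-2.302, -2.136, 0.001]
contact_force: [-2.4, 0.6, 2.7]
finger_gap: 0.0416
grasp_force: 15.0
```

Call:
{"method": "servo_tool", "body": {
  "increments": "0 0 15 0;0 0 40 0;0 0 75 0;0 0 110 0;0 0 145 0;0 0 165 0;0 0 165 0"
}}

```text
clock: 4.9
tool_pos: [0.5343, -0.3093, 0.2415]
tcp_rot: [2.297, 2.132, 0.005]
contact_force: [0.4, -0.8, -1.4]
finger_gap: 0.0415
grasp_force: 15.0
```

Call:
{"method": "servo_tool", "body": {
  "increments": "-6 40 0 -6;-13 85 0 -13;-20 130 0 -20;-27 175 0 -27;-34 220 0 -34;-41 265 0 -41;-48 310 0 -48;-55 355 0 -56;-61 400 0 -63;-66 435 0 -70"
}}

```text
clock: 5.9
tool_pos: [0.4647, 0.1291, 0.2358]
tcp_rot: [-3.113, -0.424, 0.002]
contact_force: [1.0, 0.1, -2.0]
finger_gap: 0.0414
grasp_force: 15.0
```

Call:
{"method": "servo_tool", "body": {
  "increments": "-2 18 -5 -1;-2 18 -20 -1;-2 18 -40 -1;-2 18 -60 -1;-2 18 -70 -1;-2 18 -70 -1;-2 18 -70 -1"
}}

```text
clock: 6.6
tool_pos: [0.4641, 0.1448, 0.1668]
tcp_rot: [3.115, 0.403, -0.0]
contact_force: [1.3, -0.8, -1.6]
finger_gap: 0.0418
grasp_force: 15.0
```

```bash
python3 - <<'E'
from geo import *
from station import snapshot,r
import cv2
s=r.get_state();p=s["tool_pos"];w=s["tcp_rot"];print(p,2*np.degrees(np.arctan2(w[1],w[0]))-90,s["finger_gap"])
d=p[:2]-[.488,.0895];print("tray y",d@[-.253,.967],"x",d@[.967,.253])
o=[]
for n,b in(("top",(150,290,120,300)),("side",(130,270,150,310))):
    im=np.clip(snapshot(n)[:,:,::-1]*1.5,0,255).astype(np.uint8)
    o.append(cv2.resize(im[b[0]:b[1],b[2]:b[3]],(400,330),interpolation=cv2.INTER_CUBIC))
cv2.imwrite("pics/d.png",np.hstack(o))
E
```

```text
[0.46408634 0.14480932 0.16676627] -75.2474453725885 0.04177738893076345
tray y 0.05953426319756024 x -0.009131247579145721
```

View pics/d.png

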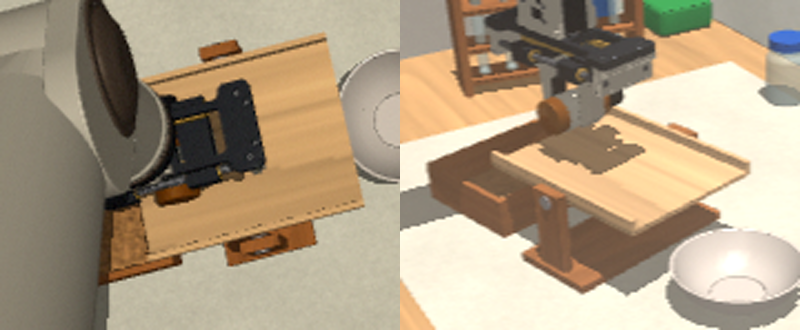

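The bottle hangs level across the crate half of the tray (tray y≈60 mm, x≈-9 mm) with about 34 mm of gap. Next I lower it gently.

Call:
{"method": "servo_tool", "body": {
  "increments": "0 0 -10 0;0 0 -20 0;0 0 -26 0;0 0 -29 0;0 0 -30 0;0 0 -30 0;0 0 -30 0"
}}

```text
clock: 7.4
tool_pos: [0.4643, 0.145, 0.1369]
tcp_rot: [-3.115, -0.404, -0.001]
contact_force: [-0.4, -0.0, -2.0]
finger_gap: 0.0415
grasp_force: 15.0
```

Call:
{"method": "servo_tool", "body": {
  "increments": "0 0 -1 0;0 0 -2 0;0 0 -2 0;0 0 -2 0"
}}

```text
clock: 7.8
tool_pos: [0.464, 0.1449, 0.1347]
tcp_rot: [3.116, 0.404, 0.0]
contact_force: [0.4, -0.2, -1.5]
finger_gap: 0.0414
grasp_force: 15.0
```

Call:
{"method": "servo_tool", "body": {
  "increments": "0 0 0 0;0 0 0 0;0 0 0 0;0 0 0 0;0 0 0 0",
  "hand": -0.2
}}

```text
clock: 8.3
tool_pos: [0.4642, 0.145, 0.1349]
tcp_rot: [-3.115, -0.404, -0.001]
contact_force: [0.0, -0.4, -0.8]
finger_gap: 0.0556
grasp_force: 0.2
```

Call:
{"method": "servo_tool", "body": {
  "increments": "0 0 5 0;0 0 15 0;0 0 40 0;0 0 80 0;0 0 110 0;0 0 110 0;0 0 110 0;0 0 110 0;0 0 110 0;0 0 110 0"
}}

```text
clock: 9.3
tool_pos: [0.4634, 0.1447, 0.2437]
tcp_rot: [3.115, 0.404, -0.003]
contact_force: [0.6, -0.3, 0.3]
finger_gap: 0.055
grasp_force: 0.0
```

```bash
python3 - <<'E'
from geo import *
from station import snapshot,r
import cv2
o=[]
for n,b in(("top",(150,290,120,300)),("side",(130,270,150,310))):
    im=np.clip(snapshot(n)[:,:,::-1]*1.5,0,255).astype(np.uint8)
    o.append(cv2.resize(im[b[0]:b[1],b[2]:b[3]],(400,330),interpolation=cv2.INTER_CUBIC))
cv2.imwrite("pics/e.png",np.hstack(o))
E
```

```text
(no output)
```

View pics/e.png

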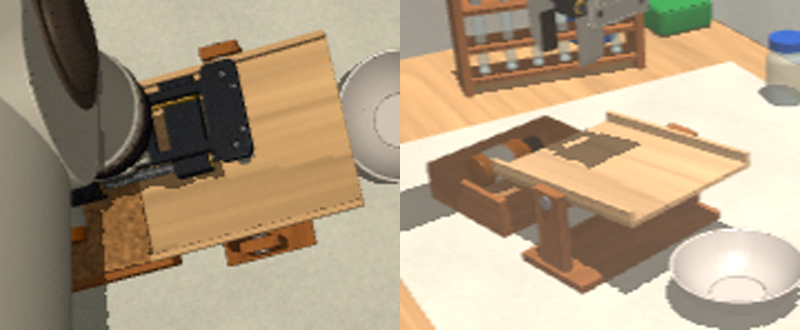

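The bottle has rolled into the crate and the tray has swung back. I'll let it settle, move the arm aside and check once more.

Call:
{"method": "servo_tool", "body": {
  "increments": "10 -45 20 0;20 -90 30 0;30 -135 30 0;30 -180 30 0;30 -225 30 0;30 -225 30 0;30 -225 30 0;30 -225 30 0;30 -225 30 0;30 -225 30 0"
}}

```text
clock: 10.4
tool_pos: [0.4942, -0.0787, 0.2746]
tcp_rot: [-3.115, -0.408, 0.0]
contact_force: [-1.2, 0.3, 0.3]
finger_gap: 0.055
grasp_force: 0.0
```

```bash
python3 - <<'E'
from station import snapshot
import cv2,numpy as np
a=[np.clip(snapshot(n)[:,:,::-1]*1.5,0,255).astype(np.uint8) for n in("top","side","side")]
print("motion",cv2.absdiff(a[1],a[2])[160:250,150:300].max())
cv2.imwrite("pics/f.png",np.hstack([cv2.resize(a[0][150:290,110:440],(400,170)),cv2.resize(a[1][150:350,150:400],(400,320))[:170],]) if 0 else np.hstack([cv2.resize(a[0][150:290,110:250],(400,400)),cv2.resize(a[1][150:350,150:400],(400,400))]))
E
```

```text
motion 99
```

View pics/f.png

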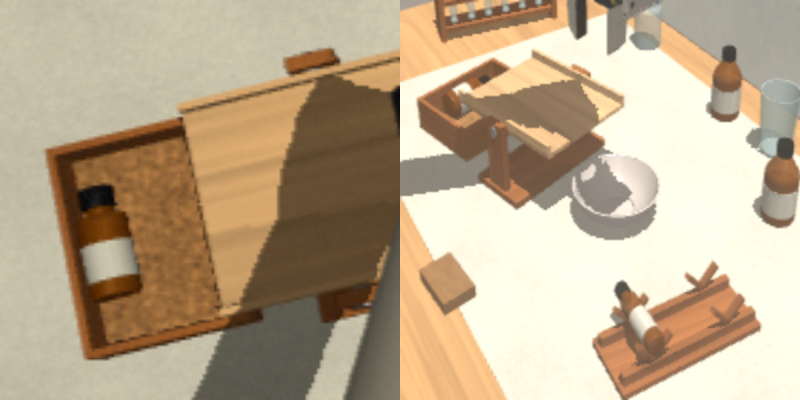

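The bottle lies in the crate against its outer wall, and the vial is still in the rack. I'll wait a little for it to come to rest, then hand in.

Call:
{"method": "servo_tool", "body": {
  "increments": "0 0 0 0;0 0 0 0;0 0 0 0;0 0 0 0;0 0 0 0;0 0 0 0;0 0 0 0;0 0 0 0;0 0 0 0;0 0 0 0"
}}

```text
clock: 11.55
tool_pos: [0.494, -0.0801, 0.2747]
tcp_rot: [-3.116, -0.404, -0.0]
contact_force: [-0.4, -0.3, 0.8]
finger_gap: 0.0552
grasp_force: 0.0
```

Call:
{"method": "servo_tool", "body": {
  "increments": "0 0 0 0;0 0 0 0;0 0 0 0;0 0 0 0;0 0 0 0;0 0 0 0;0 0 0 0;0 0 0 0;0 0 0 0;0 0 0 0"
}}

```text
clock: 12.55
tool_pos: [0.494, -0.0801, 0.2747]
tcp_rot: [3.116, 0.403, 0.0]
contact_force: [-0.4, -0.3, 0.7]
finger_gap: 0.0553
grasp_force: 0.0
```

```bash
python3 - <<'E'
from station import snapshot,r
import cv2,numpy as np
a=snapshot("top");[snapshot("side") for _ in range(6)];b=snapshot("top")
d=cv2.absdiff(a,b)[195:280,120:190].max();print("motion",d)
if d<25: print(r.job_done())
E
```

```text
motion 18
the job is handed in; nothing more can be done
None
```

The stout bottle tipped the tray under its own weight and rolled into the crate, where it now lies; the slim vial is still in the rack, and I handed the job in at about 13 s (no verdict was returned).

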